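Load the sample carrier

TASK

Gather the four flat-capped sample bottles into the steel carrier tray and stand each one upright in the nest made for it: the large, the medium and the small round bottle in the large, the medium and the small round nest, and the square bottle in the square nest. The two dropper bottles with pointed nozzles are not samples: leave them standing where they are. Do not tip any of these bottles over on the way.

Things in the scene. Friction and masses are not known exactly. Their poses are not given: they have to be found in the camera images.
- large_mid (a point): Large round sample bottle, 50 mm in diameter, 72 mm tall. The point is on its axis, half-way up; its z axis points up. It stands upright on the bench, at any yaw. Loose, rigid, under 0.2 kg, off-white plastic with a broad, flat white cap, nearly as wide as the bottle, as its top 17 mm.
- medium_mid (a point): Medium round sample bottle, 38 mm in diameter, 80 mm tall. The point is on its axis, half-way up; its z axis points up. It stands upright on the bench, at any yaw. Loose, rigid, under 0.2 kg, off-white plastic with a broad, flat white cap, nearly as wide as the bottle, as its top 17 mm.
- small_mid (a point): Small round sample bottle, 26 mm in diameter, 74 mm tall. The point is on its axis, half-way up; its z axis points up. It stands upright on the bench, at any yaw. Loose, rigid, under 0.2 kg, off-white plastic with a broad, flat white cap, nearly as wide as the bottle, as its top 17 mm.
- square_mid (a point): Square sample bottle, 36 x 36 mm with a square cap 34 x 34 mm, 76 mm tall; x and y axes square to its flat sides. The point is on its axis, half-way up; its z axis points up. It stands upright on the bench, at any yaw. Loose, rigid, under 0.2 kg, off-white plastic with a broad, flat white cap, nearly as wide as the bottle, as its top 17 mm.
- dropper_round_mid (a point): Round dropper bottle, 38 mm in diameter. Off-white plastic like the sample bottles, but with a narrow pointed white nozzle (20 mm wide at its foot, 62 mm tall body below it, nozzle 30 mm tall) in place of the flat cap. Not a sample: it stays where it stands. The point is on its axis, half-way up its full height of 92 mm; it is loose and stands upright on the bench.
- dropper_square_mid (a point): Square dropper bottle, 36 x 36 mm. Off-white plastic like the sample bottles, but with a narrow pointed white nozzle (20 mm wide at its foot, 60 mm tall body below it, nozzle 30 mm tall) in place of the flat cap. Not a sample: it stays where it stands. The point is on its axis, half-way up its full height of 90 mm; it is loose and stands upright on the bench.
- nest_large: Large round nest, inner diameter 68 mm, for the large bottle. Fixed, beige, open at the top: 4 mm floor with a 4 mm thick rim whose top is 14 mm above its underside. Origin: centre of its underside, which is 5 mm above the bench. z up; the y axis runs along the row of four nests, x across it. The four nests stand in a straight row, 78 mm from centre to centre, in any sequence, on a fixed steel tray (100 x 336 mm, 12 mm high edge, a 38 mm high handle loop at each end).
- nest_medium: Medium round nest, inner diameter 54 mm, for the medium bottle. Fixed, beige, open at the top: 4 mm floor with a 4 mm thick rim whose top is 14 mm above its underside. Origin: centre of its underside, which is 5 mm above the bench. z up; the y axis runs along the row of four nests, x across it. In the same row.
- nest_small: Small round nest, inner diameter 42 mm, for the small bottle. Fixed, beige, open at the top: 4 mm floor with a 4 mm thick rim whose top is 14 mm above its underside. Origin: centre of its underside, which is 5 mm above the bench. z up; the y axis runs along the row of four nests, x across it. In the same row.
- nest_square: Square nest, 52 x 52 mm inside, sides along its x and y, for the square bottle. Fixed, beige, open at the top: 4 mm floor with a 4 mm thick rim whose top is 14 mm above its underside. Origin: centre of its underside, which is 5 mm above the bench. z up; the y axis runs along the row of four nests, x across it. In the same row.

How it is judged:
At the end, for the whole second after the job is handed in: Each sample bottle stands on the floor of its own nest (within 12 mm of its centre, about 4 mm in height, upright within 0.08 rad), released and at rest (under 10 mm/s); both dropper bottles upright (within 0.1 rad) and within 20 mm of where they started (horizontal distance between large_mid and nest_large below 0.012 m and z of large_mid in the frame of nest_large between 0.036 and 0.044 m and angle between each of large_mid, medium_mid, small_mid, square_mid's own z axis and vertical below 0.08 rad and linear speed of each of large, medium, small, square below 0.01 m/s and horizontal distance between medium_mid and nest_medium below 0.012 m and z of medium_mid in the frame of nest_medium between 0.04 and 0.048 m and horizontal distance between small_mid and nest_small below 0.012 m and z of small_mid in the frame of nest_small between 0.037 and 0.045 m and horizontal distance between square_mid and nest_square below 0.012 m and z of square_mid in the frame of nest_square between 0.038 and 0.046 m and distance of each of dropper_round_mid, dropper_square_mid from where it was at the start of the episode below 0.02 m and angle between each of dropper_round_mid, dropper_square_mid's own z axis and vertical below 0.1 rad); the robot touches nothing.
It fails at once if a dropper bottle was shifted by more than 20 mm or tipped (distance of any of dropper_round_mid, dropper_square_mid from where it was at the start of the episode above 0.02 m or angle between any of dropper_round_mid, dropper_square_mid's own z axis and vertical above 0.35 rad).
It fails at once if a sample bottle was tipped by more than 40 degrees (angle between any of large_mid, medium_mid, small_mid, square_mid's own z axis and vertical above 0.7 rad).
It also fails if it takes over 106 s, if anything falls off the work surface, if the arm or the gripper's body presses on something with over 40 N, if the wrist force passes 120 N, or if a joint passes its speed limit or range.

ROBOT

A 7-joint arm with a two-finger parallel gripper is mounted at the origin on the work surface. World frame = base frame: x ahead of the robot, y to its left, z up, the work surface at z = 0. Lengths are in m, angles in rad, forces in N, time in s.
With the tool pointing down it reaches from about 0.425 to 0.875 m from the base axis. Payload 4.7 kg.
Tool frame: the origin (TCP) lies on the mounting face of the last link; the fingertips stand 182 mm ahead of it and the grasp point (between the pads) lies 164 mm ahead of it; z points along the fingers, y is the direction in which the jaws open and shut (so a half turn about z gives the same grasp; the last joint's range is limited). The gripper opens to 87 mm and grips with 3 to 60 N. Pads are 19 mm wide; open, the fingers measure 117 mm over their backs; the gripper's body (75 mm by 190 mm) begins 51 mm behind the grasp point.
Start: joints at [1.311, 0.321, -0.07, 1.45, 0.023, 1.371, -0.057], TCP at [0.176, -0.626, 0.405] pointing down, gripper open.
Joint ranges: [-2.86, 2.86], [-0.3, 2.09], [-1.38, 1.24], [0.06, 2.45], [-1.56, 4.7], [0.09, 2.05], [-2.69, 2.69]. Speed limits (rad/s): [2.57, 2.57, 3.14, 3.14, 3.14, 3.14, 3.14].

INTERFACE

Orientations are given as a rotation vector (axis times angle).
In Python, from bench import ctrl gives the robot as it stands. The module is installed in compiled form; this text tells all that it offers.
- The arm moves only by the tool play_rows, never from a script. Its argument "targets" is text: rows parted by semicolons, each of 7 numbers parted by spaces: the shift along the tool's x, y, z in cm, then the turn, a rotation vector about the tool's x, y, z in rad, then the opening, from -1 (shut) to 1 (fully open). In form: x y z ax ay az grip; .... A call has 1 to 20 rows; each row shifts and turns the pose as measured when the row begins, along the tool's axes as they then stand; what a row does not reach is not made up. A row lasts 1/8 s, in which the tool goes at most 62.5 mm and 10.7 degrees, less where a joint would pass 70% of its speed; a pose out of reach is approached as far as the arm can. A call is refused whole if a number of a shift passes 6.25 or a number of a turn 0.188, either way. A call with a gripper value outside its range is refused whole. The fingers move at their own pace and stop on an object; "newtons" is the grip in N (left out, the last holds). Time passes only in rows, so rows that do not move let the fingers close. It gives the time, the measured TCP pose, the force and the opening at its end, in the units of the state.
- ctrl.get_state(): the state, without advancing time (a new reading comes with each control period).
- ctrl.get_image(name): name is "scene" or "top"; returns a dict with "pixels" (384x512x3 uint8, blue, green, red), "depth" (384x512 float32, m along the optical axis (not along the pixel's ray), 0 where there is no reading), "intrinsics" (3x3 intrinsics, pixels), "R" (3x3) and "t" (3): a world point X has camera coordinates R X + t. Camera axes: x right, y down, z forward; pixel columns grow to the right and rows downward; lengths in m; the calibration is good to about 2 mm. A picture is of the moment at which its call begins.
- ctrl.close_job(): hands the job in, once; it reports no verdict.
The state is a dict: "time": time; "joint_positions": joint angles; "qd": joint speeds; "joint_torque": joint torques, N m; "position": TCP position; "tool_rot": TCP orientation; "ft_force": force on the tool from outside, world axes, zero at the start; "torque": the same for the moment, N m; "grip_width": opening from 0.0 (shut) to 1.0 (fully open).
Only numpy, scipy, OpenCV 4.12 (cv2) and the standard library are available. Lean on these libraries where they do the work, as an engineer would, in place of code of your own. Each camera call takes 0.05 s, during which the arm holds its last target.

## Working session

There is one attempt and no reset: what is moved stays moved. The work goes in short steps, Python scripts to look and compute and a tool call to move; the robot and the scene stay as the last step left them, time stands still between calls to the robot, and variables do not carry over. Pictures are saved under pics/ and viewed, and the job is handed in when it is done.

Besides the shell and the picture viewer there is one more tool, called after "Request:" as name(argument=value, ...), one argument or row to a line, values as JSON. play_rows: Moves the arm, as the interface text tells. Its arguments: {"type":"object","properties":{"targets":{"type":"string"},"newtons":{"type":"number"}},"required":["targets"]}

```bash
mkdir -p pics
python3 - <<'E'
from bench import ctrl
import cv2,numpy as np
s=ctrl.get_state()
for k,v in s.items(): print(k,np.round(v,3))
for n in("scene","top"):
    d=ctrl.get_image(n); cv2.imwrite(f"pics/{n}0.png",d["pixels"]); np.savez(f"{n}0.npz",**d)
    print(n,d["intrinsics"],d["R"],d["t"], -d["R"].T@d["t"])
E
```

```text
time 0.0
joint_positions [ 1.311  0.322 -0.07   1.452  0.023  1.371 -0.057]
qd [ 0.001  0.     0.001 -0.    -0.     0.    -0.001]
joint_torque [ 1.0000e-03 -4.9129e+01 -4.0400e-01 -3.1252e+01 -6.4000e-02  4.4000e-02
  0.0000e+00]
position [ 0.176 -0.626  0.404]
tool_rot [-3.11e+00 -4.29e-01  1.00e-03]
ft_force [-1.016 -0.154 -0.455]
torque [ 0.056 -0.013 -0.022]
grip_width 1.002
scene [[378.42821891   0.         259.70621964]
 [  0.         378.42821891 195.7117994 ]
 [  0.           0.           1.        ]] [[-0.32966056  0.94399864 -0.01380129]
 [ 0.60849574  0.20127473 -0.7676076 ]
 [-0.72184268 -0.26144798 -0.64077149]] [ 0.18509786 -0.28452617  1.37409747] [1.22603462 0.24179081 0.66463262]
top [[487.1875164    0.         253.46371537]
 [  0.         487.1875164  189.16451895]
 [  0.           0.           1.        ]] [[ 0.0125806  -0.99988166  0.00885449]
 [-0.98737258 -0.01382071 -0.15781121]
 [ 0.15791491 -0.00675733 -0.9874296 ]] [-0.01779078  0.55066005  1.60248882] [2.90873578e-01 6.50381643e-04 1.66940276e+00]
```

View pics/top0.png

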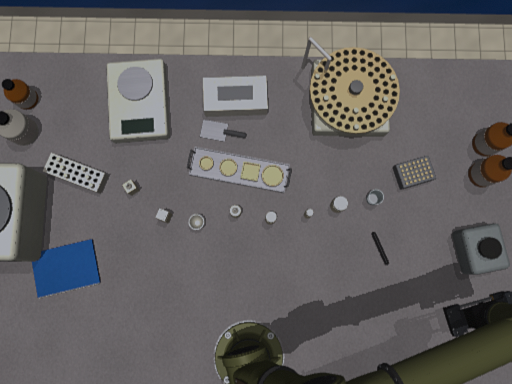

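View pics/scene0.png

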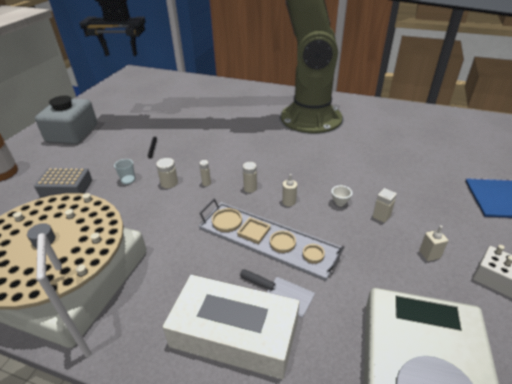

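The top view shows the nests along the tray: small (206,162), medium (229,167), square (250,172) and large (272,176). The sample bottles are square (163,215), medium (271,217), small (309,212) and large (340,203). The droppers are at (129,187) and (235,211), which I told apart by their nozzles in the scene view at (433,245) and (290,193). Next I'll measure positions.

```bash
cat > h.py <<'E'
import numpy as np,cv2
def ray(d,uv,z):
    K,R,t=d["intrinsics"],d["R"],d["t"]; c=-R.T@t
    r=R.T@np.linalg.inv(K)@np.array([uv[0],uv[1],1.]); return c+r*(z-c[2])/r[2]
def cloud(d):
    K,R,t=d["intrinsics"],d["R"],d["t"]; D=d["depth"]
    v,u=np.mgrid[:384,:512]; P=np.stack([(u-K[0,2])/K[0,0]*D,(v-K[1,2])/K[1,1]*D,D],-1)
    return (P-t)@R
E
python3 - <<'E'
import numpy as np,cv2
from h import *
d=np.load("top0.npz");s=np.load("scene0.npz")
im=d["pixels"]
cv2.imwrite("pics/topz.png",cv2.resize(im[145:235,110:290],None,fx=4.4,fy=4.4,interpolation=cv2.INTER_CUBIC))
cv2.imwrite("pics/topz2.png",cv2.resize(im[145:235,220:400],None,fx=4.4,fy=4.4,interpolation=cv2.INTER_CUBIC))
cv2.imwrite("pics/scz.png",cv2.resize(s["pixels"][140:280,110:460],None,fx=2.2,fy=2.2,interpolation=cv2.INTER_CUBIC))
P=cloud(d)
for n,(u,v) in dict(sqdrop=(129,187),sq=(163,215),rdrop=(235,211),med=(271,217),small=(309,212),large=(340,203),bowl=(197,222),beaker=(375,198)).items():
    w=P[v-12:v+12,u-12:u+12].reshape(-1,3); print(n,"maxz",np.round(np.sort(w[:,2])[-8:],3), ray(d,(u,v),.07).round(3))
for u,v in((206,162),(229,167),(250,172),(272,176)): print(P[v,u].round(3))
E
```

```text
sqdrop maxz [0.08  0.085 0.087 0.093 0.095 0.099 1.669 1.669] [0.548 0.403 0.07 ]
sq maxz [0.084 0.084 0.084 0.086 0.086 0.088 0.088 1.669] [0.456 0.286 0.07 ]
rdrop maxz [0.089 0.091 0.094 0.098 1.669 1.669 1.669 1.669] [0.473 0.05  0.07 ]
med maxz [0.09  0.09  0.09  0.091 0.092 1.669 1.669 1.669] [ 0.455 -0.069  0.07 ]
small maxz [0.079 0.08  0.081 0.081 0.084 1.669 1.669 1.669] [ 0.473 -0.195  0.07 ]
large maxz [0.082 0.082 0.083 0.083 0.084 0.084 1.669 1.669] [ 0.504 -0.298  0.07 ]
bowl maxz [0.049 0.051 0.052 1.669 1.669 1.669 1.669 1.669] [0.435 0.174 0.07 ]
beaker maxz [0.065 0.066 0.066 0.067 0.067 0.069 1.669 1.669] [ 0.523 -0.414  0.07 ]
[0.649 0.155 0.012]
[0.632 0.075 0.014]
[0.615 0.002 0.018]
[ 0.603 -0.074  0.011]
```

View pics/topz.png

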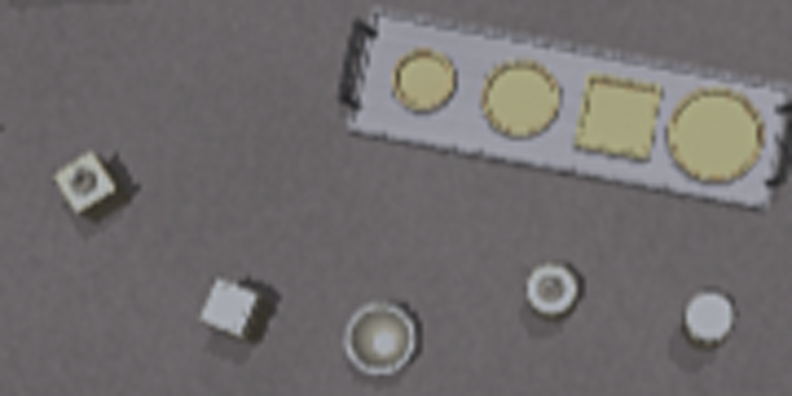

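View pics/topz2.png

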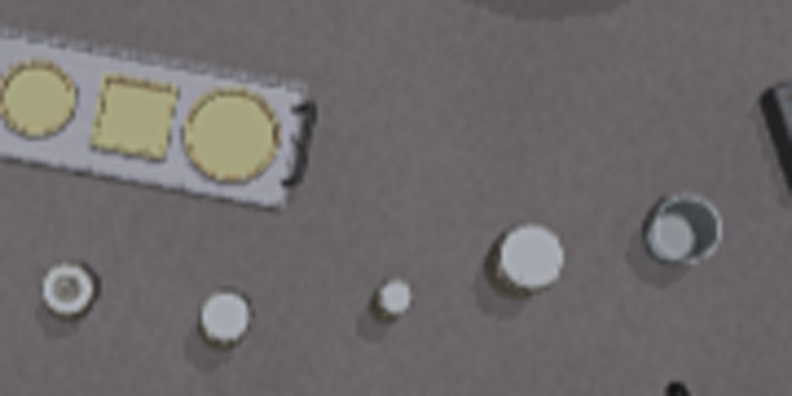

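View pics/scz.png

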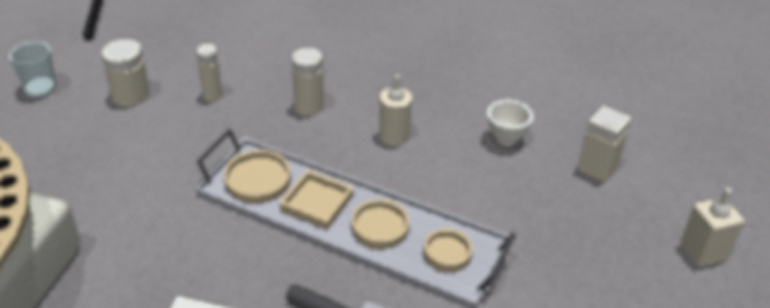

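The views agree. From left to right the nests are small, medium, square and large, and the identities of the bottles and droppers are confirmed. Next come centroids from masks.

Run:
```python
import numpy as np,cv2
from h import *
d=np.load("top0.npz");im=cv2.resize(d["pixels"],None,fx=4,fy=4,interpolation=cv2.INTER_CUBIC)
back=lambda p:((np.array(p)+.5)/4-.5)
cap=(im.min(2)>165).astype(np.uint8)
hsv=cv2.cvtColor(im,cv2.COLOR_BGR2HSV); nest=((hsv[...,1]>50)&(hsv[...,2]>140)).astype(np.uint8)
def comp(m,uv):
    n,l,st,c=cv2.connectedComponentsWithStats(m); k=l[int(uv[1]*4+2),int(uv[0]*4+2)]
    mm=(l==k).astype(np.uint8)
    cn=max(cv2.findContours(mm,0,2)[0],key=cv2.contourArea); return k,cn
for n,uv,z in [("sq",(163,215),.076),("med",(271,217),.08),("small",(309,212),.074),("large",(340,203),.072),("rdrop",(232,210),.062),("sqdrop",(125,187),.06)]:
    k,cn=comp(cap,uv); W=np.array([ray(d,back(p[0]),z)[:2] for p in cn],np.float32)
    M=cv2.moments(W.reshape(-1,1,2)); (c,r)=cv2.minEnclosingCircle(W)
    print(n,k,"cent",np.round([M['m10']/M['m00'],M['m01']/M['m00']],4),"eqdia",round(2*np.sqrt(M['m00']/np.pi),4),"circ",np.round(c,4),2*r,"rect",cv2.minAreaRect(W))
N=[]
for n,uv in [("Nsmall",(206,162)),("Nmed",(229,167)),("Nsq",(250,172)),("Nlarge",(272,176))]:
  for z in(.009,.019):
    k,cn=comp(nest,uv); W=np.array([ray(d,back(p[0]),z)[:2] for p in cn],np.float32)
    M=cv2.moments(W.reshape(-1,1,2)); r=cv2.minAreaRect(W)
    print(n,k,z,np.round([M['m10']/M['m00'],M['m01']/M['m00']],4),round(2*np.sqrt(M['m00']/np.pi),4),np.round(r[0],4),np.round(r[1],4),r[2])
# scene check of caps
s=np.load("scene0.npz");im=cv2.resize(s["pixels"],None,fx=4,fy=4,interpolation=cv2.INTER_CUBIC)
hsv=cv2.cvtColor(im,cv2.COLOR_BGR2HSV)
print([s["pixels"][v,u] for u,v in((166,163),(205,163),(250,167),(387,195))])
cap=((im.min(2)>170)).astype(np.uint8)
for n,uv,z in [("sq",(387,195),.076),("med",(250,166),.08),("small",(204.5,162.5),.074),("large",(166,161.5),.072)]:
    k,cn=comp(cap,uv); W=np.array([ray(s,back(p[0]),z)[:2] for p in cn],np.float32)
    r=cv2.minAreaRect(W);print(n,k,np.round(W.mean(0),4),np.round(r[0],4),np.round(r[1],4),r[2])
nest=((hsv[...,1]>60)&(hsv[...,2]>140)).astype(np.uint8)
for n,uv in [("Nl",(227,219)),("Ns",(254,231)),("Nm",(283,242)),("Nsm",(314,253))]:
    k,cn=comp(nest,uv); W=np.array([ray(s,back(p[0]),.014)[:2] for p in cn],np.float32);r=cv2.minAreaRect(W);print(n,k,np.round(r[0],4),np.round(r[1],4))
```

```text
sq 91 cent [0.4583 0.2909] eqdia 0.029 circ [0.4578 0.2903] 0.04005342721939087 rect ((0.4585497975349426, 0.29034093022346497), (0.029862916097044945, 0.02912302501499653), 68.25708770751953)
med 0 cent [ 0.5921 -0.0267] eqdia 1.6624 circ [ 0.6461 -0.0236] 2.1392972469329834 rect ((0.5751076340675354, -0.024901747703552246), (1.2928547859191895, 1.8031734228134155), 1.0177749395370483)
small 92 cent [ 0.4724 -0.1962] eqdia 0.0162 circ [ 0.4727 -0.1962] 0.01851312443614006 rect ((0.4720165431499481, -0.19586463272571564), (0.015674157068133354, 0.016638247296214104), 89.72404479980469)
large 0 cent [ 0.5936 -0.0268] eqdia 1.6708 circ [ 0.6479 -0.0238] 2.150063991546631 rect ((0.5765384435653687, -0.025030136108398438), (1.2993624210357666, 1.8122495412826538), 1.0177736282348633)
rdrop 0 cent [ 0.5955 -0.027 ] eqdia 1.6812 circ [ 0.6502 -0.0239] 2.163522720336914 rect ((0.5783265233039856, -0.02519124746322632), (1.307496190071106, 1.8235942125320435), 1.0177757740020752)
sqdrop 0 cent [ 0.5959 -0.027 ] eqdia 1.6833 circ [ 0.6506 -0.0239] 2.1662142276763916 rect ((0.5786842703819275,
[... 697 characters left out ...]

Nlarge 36 0.019 [ 0.6026 -0.0739] 0.0665 [ 0.603  -0.0736] [0.0649 0.0708] 0.5693670511245728
[array([215, 216, 215], dtype=uint8), array([198, 202, 202], dtype=uint8), array([214, 216, 215], dtype=uint8), array([212, 214, 212], dtype=uint8)]
sq 8 [0.4565 0.2923] [0.4579 0.2922] [0.0344 0.036 ] 68.99264526367188
med 4 [ 0.4531 -0.0676] [ 0.4552 -0.066 ] [0.0358 0.035 ] 18.153682708740234
small 3 [ 0.473 -0.19 ] [ 0.4725 -0.1931] [0.0239 0.0232] 18.12609100341797
large 2 [ 0.5065 -0.2945] [ 0.5053 -0.2961] [0.048  0.0469] 18.08089828491211
Nl 31 [ 0.6068 -0.0718] [0.067  0.0706]
Ns 33 [0.6176 0.0044] [0.0585 0.0585]
Nm 39 [0.633  0.0811] [0.0553 0.0567]
Nsm 41 [0.6456 0.1579] [0.0455 0.0447]
```

Run:
```python
import numpy as np,cv2
from h import *
d=np.load("top0.npz");im=cv2.resize(d["pixels"],None,fx=4,fy=4,interpolation=cv2.INTER_CUBIC)
back=lambda p:((np.array(p)+.5)/4-.5)
for th in(140,150):
  cap=(im.min(2)>th).astype(np.uint8)
  n_,l,st,c=cv2.connectedComponentsWithStats(cap)
  for n,uv,z in [("sq",(163,215),.076),("med",(271,216),.08),("small",(309,212),.074),("large",(341,203),.072),("rdrop",(232,210),.062),("sqdrop",(125,187),.06)]:
    w=l[int(uv[1]*4)-10:int(uv[1]*4)+10,int(uv[0]*4)-10:int(uv[0]*4)+10]; w=w[w>0]
    k=np.bincount(w).argmax()
    cn=max(cv2.findContours((l==k).astype(np.uint8),0,2)[0],key=cv2.contourArea)
    W=np.array([ray(d,back(p[0]),z)[:2] for p in cn],np.float32); r=cv2.minAreaRect(W); M=cv2.moments(W.reshape(-1,1,2))
    print(th,n,np.round([M['m10']/M['m00'],M['m01']/M['m00']],4),round(2*np.sqrt(M['m00']/np.pi),4),np.round(r[0],4),np.round(r[1],4),r[2])
```

```text
140 sq [0.4582 0.2906] 0.035 [0.4584 0.2904] [0.0327 0.0335] 69.57234954833984
140 med [ 0.4556 -0.0678] 0.0326 [ 0.4556 -0.0676] [0.0312 0.0328] 0.7680935263633728
140 small [ 0.4726 -0.1962] 0.0207 [ 0.4726 -0.1962] [0.022  0.0201] 10.028037071228027
140 large [ 0.5047 -0.299 ] 0.0449 [ 0.5049 -0.299 ] [0.0456 0.0445] 88.97528839111328
140 rdrop [0.4765 0.0508] 0.0343 [0.4767 0.0504] [0.0334 0.0349] 0.7849847674369812
140 sqdrop [0.5535 0.4068] 0.0358 [0.5535 0.4069] [0.0338 0.0329] 34.762149810791016
150 sq [0.458  0.2907] 0.0335 [0.4583 0.2904] [0.0314 0.032 ] 68.25318908691406
150 med [ 0.4556 -0.0678] 0.0314 [ 0.4556 -0.0676] [0.0296 0.0312] 0.768435001373291
150 small [ 0.4725 -0.1962] 0.0193 [ 0.4728 -0.1959] [0.0199 0.019 ] 0.7747410535812378
150 large [ 0.5048 -0.2989] 0.0435 [ 0.5049 -0.299 ] [0.0439 0.0427] 89.22649383544922
150 rdrop [0.4765 0.0506] 0.0332 [0.4763 0.05  ] [0.0325 0.034 ] 0.9684041142463684
150 sqdrop [0.5533 0.4066] 0.0346 [0.5536 0.4069] [0.0322 0.0321] 34.06126403808594
```

```bash
cat > go.py <<'E'
import sys,numpy as np
from scipy.spatial.transform import Rotation as Ro
from bench import ctrl
T=dict(large=(.505,-.2975,-10.2),medium=(.4555,-.067,-10.2),small=(.4727,-.1945,-10.2),square=(.458,.2915,-20.5),
 nlarge=(.605,-.073,-10.2),nmedium=(.6318,.0795,-10.2),nsquare=(.6188,.003,-10.2),nsmall=(.6458,.156,-10.2))
def delta(n,z):
    x,y,th=T[n]; th=np.radians(th);c,s=np.cos(th),np.sin(th)
    Rd=np.array([[-s,c,0],[c,s,0],[0,0,-1]]).T
    S=ctrl.get_state(); R=Ro.from_rotvec(S["tool_rot"]).as_matrix()
    p=np.array(S["position"]); w=np.array([x,y,z])-p
    print("t",round(S["time"],2),"pos",p.round(4),"grip",round(float(S["grip_width"]),3),"F",np.round(S["ft_force"],1))
    print(n,"cm now-axes",(R.T@w*100).round(2),"turn",Ro.from_matrix(R.T@Rd).as_rotvec().round(3),"| cm final-axes",(Rd.T@w*100).round(2))
delta(sys.argv[1],float(sys.argv[2]))
E
python3 go.py large .32
```

```text
t 0.1 pos [ 0.1757 -0.6256  0.4038] grip 1.001 F [ 0.4 -0.2  0. ]
large cm now-axes [ 40.58 -22.67   8.41] turn [-2.000e-03 -1.000e-03 -1.119e+00] | cm final-axes [38.13 26.6   8.38]
```

Request:
play_rows(
  targets="0 0 0 0 0 -0.16 1;0 0 0 0 0 -0.16 1;0 0 0 0 0 -0.16 1;0 0 0 0 0 -0.16 1;0 0 0 0 0 -0.16 1;0 0 0 0 0 -0.16 1;0 0 0 0 0 -0.16 1;3.8 2.6 0 0 0 0 1;3.8 2.6 0 0 0 0 1;3.8 2.6 0 0 0 0 1;3.8 2.6 0 0 0 0 1",
  newtons=15,
)

```text
time: 1.48
position: [0.2983, -0.4881, 0.3965]
tool_rot: [-2.369, -2.042, -0.006]
ft_force: [0.6, -1.1, -0.1]
grip_width: 1.001
```

```bash
python3 go.py large .32
```

```text
t 1.48 pos [ 0.2983 -0.4881  0.3965] grip 1.001 F [ 0.6 -1.1 -0.1]
large cm now-axes [21.81 17.69  7.77] turn [-0.008 -0.012  0.03 ] | cm final-axes [22.41 16.96  7.65]
```

Request:
play_rows(
  targets="3.8 2.9 0.5 0 0 0 1;3.8 2.9 0.5 0 0 0.01 1;3.8 2.9 1 0 0 0.01 1;3.8 2.9 1 0 0 0.01 1;3.8 2.9 1 0 0 0 1;2.5 1.8 1.5 0 0 0 1;0 0 1 0 0 0 1",
)

```text
time: 2.35
position: [0.5009, -0.2902, 0.3296]
tool_rot: [-2.393, -2.012, -0.007]
ft_force: [0.1, -0.3, 0.5]
grip_width: 1.003
```

```bash
python3 go.py large .31
```

```text
t 2.35 pos [ 0.5009 -0.2902  0.3296] grip 1.003 F [ 0.1 -0.3  0.5]
large cm now-axes [-0.67  0.54  1.94] turn [-0.009 -0.013  0.005] | cm final-axes [-0.64  0.53  1.96]
```

Request:
play_rows(
  targets="-0.6 0.5 1.5 -0.008 -0.012 0.005 1;0 0 0 0 0 0 1;0 0 0 0 0 0 1",
)

```text
time: 2.72
position: [0.5025, -0.3005, 0.3122]
tool_rot: [-2.414, -2.008, 0.004]
ft_force: [0.5, -0.5, -0.5]
grip_width: 1.001
```

```bash
python3 go.py large .214; python3 -c "
from bench import ctrl;import cv2
cv2.imwrite('pics/a1.png',ctrl.get_image('scene')['pixels'])"
```

```text
t 2.73 pos [ 0.5025 -0.3005  0.3122] grip 1.001 F [ 0.5 -0.5 -0.5]
large cm now-axes [0.35 0.23 9.82] turn [-0.004  0.001 -0.005] | cm final-axes [0.34 0.2  9.82]
```

View pics/a1.png

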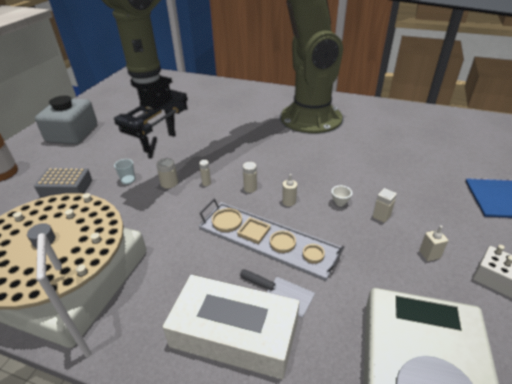

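The gripper at (155,115) hangs over the large bottle (167,172) with its fingertips astride it. I'm going down.

Request:
play_rows(
  targets="0.3 0.2 2.5 0 0 0 1;0 0 2.5 0 0 0 1;0 0 2.5 0 0 0 1;0 0 1.5 0 0 0 1;0 0 0 0 0 0 1;0 0 0 0 0 0 1",
)

```text
time: 3.52
position: [0.5045, -0.3023, 0.2245]
tool_rot: [2.417, 1.997, -0.003]
ft_force: [0.1, -0.4, 0.4]
grip_width: 0.997
```

```bash
python3 go.py large .214
```

```text
t 3.52 pos [ 0.5045 -0.3023  0.2245] grip 0.997 F [ 0.1 -0.4  0.4]
large cm now-axes [ 0.49 -0.05  1.05] turn [ 0.003  0.006 -0.011] | cm final-axes [ 0.49 -0.04  1.05]
```

Request:
play_rows(
  targets="0.5 0 1 0 0 -0.01 1;0 0 0 0 0 0 1;0 0 0 0 0 0 -1;0 0 0 0 0 0 -1;0 0 0 0 0 0 -1;0 0 0 0 0 0 -1;0 0 0 0 0 0 -1;0 0 0 0 0 0 -1",
)

```text
time: 4.53
position: [0.5062, -0.2975, 0.2161]
tool_rot: [2.404, 2.008, -0.003]
ft_force: [-0.4, 0.4, 0.8]
grip_width: 0.569
```

```bash
python3 go.py large .214
```

```text
t 4.53 pos [ 0.5062 -0.2975  0.2161] grip 0.569 F [-0.4  0.4  0.8]
large cm now-axes [-0.02 -0.12  0.21] turn [ 0.006  0.007 -0.001] | cm final-axes [-0.02 -0.12  0.21]
```

Opening is 0.569 × 87 = 49.5 mm, so the large bottle is held. Lifting.

Request:
play_rows(
  targets="0 0 -1.5 0 0 0 -1;0 0 -2.5 0 0 0 -1;0 0 -2.5 0 0 0 -1;0 0 -2.5 0 0 0 -1;0 0 -1.5 0 0 0 -1;0 0 0 0 0 0 -1",
)

```text
time: 5.28
position: [0.5059, -0.2962, 0.3275]
tool_rot: [2.402, 2.008, -0.001]
ft_force: [-0.1, 0.0, -1.8]
grip_width: 0.568
```

```bash
python3 go.py nlarge .30
```

```text
t 5.28 pos [ 0.5059 -0.2962  0.3275] grip 0.568 F [-0.1  0.  -1.8]
nlarge cm now-axes [23.74  5.77  2.61] turn [ 0.008  0.008 -0.   ] | cm final-axes [23.72  5.8   2.75]
```

Request:
play_rows(
  targets="2 0.5 0 0.004 0.004 0 -1;3 0.7 0 0.004 0.004 0 -1;3.5 0.8 0 0 0 0 -1;3.5 0.8 0 0 0 0 -1;3.5 0.8 0 0 0 0 -1;3.5 0.8 0 0 0 0 -1;3 0.7 0.5 0 0 0 -1;1.5 0.5 1 0 0 0 -1;0 0 0 0 0 0 -1;0 0 0 0 0 0 -1",
)

```text
time: 6.52
position: [0.6035, -0.0559, 0.3014]
tool_rot: [-2.387, -2.01, 0.007]
ft_force: [0.3, -0.3, -1.0]
grip_width: 0.577
```

```bash
python3 go.py nlarge .225
```

```text
t 6.53 pos [ 0.6035 -0.0559  0.3014] grip 0.577 F [ 0.3 -0.3 -1. ]
nlarge cm now-axes [-1.73  0.58  7.61] turn [-0.019 -0.01   0.007] | cm final-axes [-1.65  0.45  7.64]
```

Request:
play_rows(
  targets="-1.6 0.4 1 -0.018 -0.01 0.007 -1;0 0 1.5 0 0 0 -1;0 0 1.5 0 0 0 -1;0 0 1 0 0 0 -1;0 0 0 0 0 0 -1;0 0 0 0 0 0 -1",
)

```text
time: 7.28
position: [0.6034, -0.0781, 0.2467]
tool_rot: [2.416, 2.006, -0.005]
ft_force: [-0.5, 0.3, -1.1]
grip_width: 0.569
```

```bash
python3 go.py nlarge .225; python3 -c "
from bench import ctrl;import cv2
cv2.imwrite('pics/a2.png',cv2.resize(ctrl.get_image('scene')['pixels'][80:300,110:400],None,fx=2.6,fy=2.6))"
```

```text
t 7.28 pos [ 0.6034 -0.0781  0.2467] grip 0.569 F [-0.5  0.3 -1.1]
nlarge cm now-axes [0.53 0.06 2.17] turn [-0.002  0.003 -0.007] | cm final-axes [0.53 0.06 2.17]
```

View pics/a2.png

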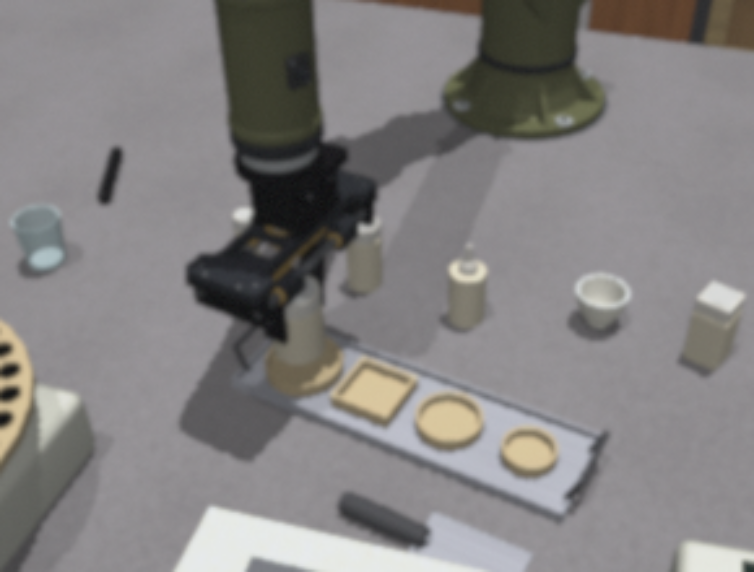

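The bottle stands over the large nest at crop (304,365), and everything else is in place. Lowering.

Request:
play_rows(
  targets="0.4 0 0.8 0 0 0 -1;0 0 0.6 0 0 0 -1;0 0 0.3 0 0 0 -1;0 0 0 0 0 0 -1;0 0 0 0 0 0 -1",
)

```text
time: 7.95
position: [0.6046, -0.0733, 0.2295]
tool_rot: [2.415, 2.007, -0.003]
ft_force: [-0.5, -0.7, -0.6]
grip_width: 0.571
```

```bash
python3 go.py nlarge .225
```

```text
t 7.95 pos [ 0.6046 -0.0733  0.2295] grip 0.571 F [-0.5 -0.7 -0.6]
nlarge cm now-axes [0.04 0.03 0.45] turn [ 0.     0.003 -0.006] | cm final-axes [0.03 0.03 0.45]
```

Request:
play_rows(
  targets="0 0 0.4 0 0 0 -1;0 0 0.1 0 0 0 -1;0 0 0 0 0 0 -1",
)

```text
time: 8.32
position: [0.6048, -0.0733, 0.2252]
tool_rot: [2.414, 2.006, -0.003]
ft_force: [-1.1, -0.5, 0.1]
grip_width: 0.567
```

```bash
python3 go.py nlarge .225
```

```text
t 8.32 pos [ 0.6048 -0.0733  0.2252] grip 0.567 F [-1.1 -0.5  0.1]
nlarge cm now-axes [0.03 0.01 0.02] turn [ 0.001  0.003 -0.006] | cm final-axes [0.03 0.01 0.02]
```

Request:
play_rows(
  targets="0 0 0 0 0 0 1;0 0 0 0 0 0 1;0 0 0 0 0 0 1;0 0 0 0 0 0 1;0 0 0 0 0 0 1;0 0 -1.5 0 0 0 1;0 0 -3 0 0 0 1;0 0 -3 0 0 0 1;0 0 -3 0 0 0 1",
)

```text
time: 9.45
position: [0.6043, -0.073, 0.3338]
tool_rot: [2.415, 2.008, -0.004]
ft_force: [-0.0, -0.6, 0.5]
grip_width: 1.002
```

```bash
python3 go.py small .3
```

```text
t 9.45 pos [ 0.6043 -0.073   0.3338] grip 1.002 F [-0.  -0.6  0.5]
small cm now-axes [-14.34 -10.72   3.43] turn [-0.001  0.003 -0.006] | cm final-axes [-14.29 -10.8    3.38]
```

Request:
play_rows(
  targets="-3 -2.2 0 0 0 0 1;-4 -3 0.5 0 0 0 1;-3 -2.3 1 0 0 0 1;-2 -1.5 1 0 0 0 1;-1 -0.8 0 0 0 0 1;0 0 0 0 0 0 1;0 0 0 0 0 0 1",
)

```text
time: 10.32
position: [0.485, -0.183, 0.3197]
tool_rot: [2.399, 2.004, 0.012]
ft_force: [0.3, -0.4, -0.4]
grip_width: 1.004
```

```bash
python3 go.py small .218
```

```text
t 10.32 pos [ 0.485  -0.183   0.3197] grip 1.004 F [ 0.3 -0.4 -0.4]
small cm now-axes [-1.31 -1.18 10.16] turn [ 0.017  0.004 -0.001] | cm final-axes [-1.35 -1.   10.17]
```

Request:
play_rows(
  targets="-1.3 -1 2 0.017 0.004 0 1;0 0 2.5 0 0 0 1;0 0 2.5 0 0 0 1;0 0 1 0 0 0 1;0 0 0 0 0 0 1;0 0 0 0 0 0 1",
)

```text
time: 11.08
position: [0.4722, -0.194, 0.2341]
tool_rot: [-2.402, -2.017, 0.002]
ft_force: [0.2, 0.7, -0.1]
grip_width: 0.998
```

```bash
python3 go.py small .218
```

```text
t 11.07 pos [ 0.4722 -0.194   0.2341] grip 0.998 F [ 0.2  0.7 -0.1]
small cm now-axes [-0.04  0.06  1.61] turn [-0.005 -0.002  0.004] | cm final-axes [-0.04  0.05  1.61]
```

Request:
play_rows(
  targets="0 0 1.4 0 0 0 1;0 0 0 0 0 0 1;0 0 0 0 0 0 -1;0 0 0 0 0 0 -1;0 0 0 0 0 0 -1;0 0 0 0 0 0 -1;0 0 0 0 0 0 -1;0 0 0 0 0 0 -1;0 0 0 0 0 0 -1;0 0 0 0 0 0 -1",
)

```text
time: 12.32
position: [0.4731, -0.1943, 0.2212]
tool_rot: [-2.405, -2.019, 0.0]
ft_force: [-0.6, 0.7, -0.3]
grip_width: 0.293
```

```bash
python3 go.py small .218
```

```text
t 12.32 pos [ 0.4731 -0.1943  0.2212] grip 0.293 F [-0.6  0.7 -0.3]
small cm now-axes [-0.03 -0.04  0.32] turn [-0.001 -0.001  0.004] | cm final-axes [-0.03 -0.04  0.32]
```

The small bottle is held at 25.5 mm.

Request:
play_rows(
  targets="0 0 -1.5 0 0 0 -1;0 0 -2.5 0 0 0 -1;0 0 -2.5 0 0 0 -1;0 0 -2.5 0 0 0 -1;0 0 -1.5 0 0 0 -1;0 0 0 0 0 0 -1",
)

```text
time: 13.08
position: [0.4734, -0.1939, 0.3332]
tool_rot: [2.405, 2.021, 0.001]
ft_force: [-0.8, -0.7, -0.3]
grip_width: 0.296
```

```bash
python3 go.py nsmall .31
```

```text
t 13.07 pos [ 0.4734 -0.1939  0.3332] grip 0.296 F [-0.8 -0.7 -0.3]
nsmall cm now-axes [37.43 10.96  2.33] turn [ 0.    -0.     0.005] | cm final-axes [37.49 10.78  2.32]
```

Request:
play_rows(
  targets="2 0.6 0 0 0 0 -1;3 0.9 0 0 0 0 -1;4 1.2 0 0 0 0 -1;4 1.2 0 0 0 0 -1;4 1.2 0 0 0 0 -1;4 1.2 0 0 0 0 -1;4 1.2 0 0 0 0 -1;4 1.2 0 0 0 0 -1;3 0.9 0 0 0 0 -1;2 0.6 0.5 0 0 0 -1;1 0.2 0 0 0 0 -1;0 0 0 0 0 0 -1;0 0 0 0 0 0 -1",
)

```text
time: 14.7
position: [0.6375, 0.139, 0.313]
tool_rot: [-2.399, -2.005, 0.025]
ft_force: [-0.0, -0.4, -0.1]
grip_width: 0.293
```

```bash
python3 go.py nsmall .2305
```

```text
t 14.7 pos [0.6375 0.139  0.313 ] grip 0.293 F [-0.  -0.4 -0.1]
nsmall cm now-axes [1.85 0.69 8.24] turn [-0.021  0.003 -0.001] | cm final-axes [1.82 0.52 8.25]
```

Request:
play_rows(
  targets="1.8 0.5 1 -0.02 0.003 0 -1;0 0 1.5 0 0 0 -1;0 0 1.5 0 0 0 -1;0 0 1 0 0 0 -1;0 0 0 0 0 0 -1;0 0 0 0 0 0 -1",
)

```text
time: 15.45
position: [0.6456, 0.1541, 0.2584]
tool_rot: [2.414, 2.01, -0.003]
ft_force: [0.6, -0.9, -0.4]
grip_width: 0.297
```

```bash
python3 go.py nsmall .2305
```

```text
t 15.45 pos [0.6456 0.1541 0.2584] grip 0.297 F [ 0.6 -0.9 -0.4]
nsmall cm now-axes [ 0.2  -0.01  2.79] turn [-0.001  0.002 -0.004] | cm final-axes [ 0.19 -0.01  2.79]
```

Request:
play_rows(
  targets="0.2 0 1 0 0 0 -1;0 0 0.9 0 0 0 -1;0 0 0.5 0 0 0 -1;0 0 0.2 0 0 0 -1;0 0 0 0 0 0 -1;0 0 0 0 0 0 -1",
)

```text
time: 16.2
position: [0.6464, 0.1562, 0.2316]
tool_rot: [2.413, 2.009, -0.001]
ft_force: [0.2, 0.9, -1.0]
grip_width: 0.294
```

```bash
python3 go.py nsmall .2305
```

```text
t 16.2 pos [0.6464 0.1562 0.2316] grip 0.294 F [ 0.2  0.9 -1. ]
nsmall cm now-axes [-0.03 -0.05  0.11] turn [ 0.001  0.001 -0.004] | cm final-axes [-0.03 -0.05  0.11]
```

Request:
play_rows(
  targets="0 0 0.1 0 0 0 -1;0 0 0 0 0 0 -1;0 0 0 0 0 0 1;0 0 0 0 0 0 1;0 0 0 0 0 0 1;0 0 0 0 0 0 1;0 0 0 0 0 0 1;0 0 0 0 0 0 1;0 0 -1.5 0 0 0 1;0 0 -3 0 0 0 1;0 0 -3 0 0 0 1;0 0 -3 0 0 0 1;0 0 0 0 0 0 1",
)

```text
time: 17.82
position: [0.6466, 0.157, 0.3441]
tool_rot: [2.411, 2.009, 0.006]
ft_force: [0.6, 0.3, -0.5]
grip_width: 1.0
```

```bash
python3 go.py square .32; python3 -c "
from bench import ctrl;import cv2
cv2.imwrite('pics/a3.png',cv2.resize(ctrl.get_image('scene')['pixels'][80:300,110:460],None,fx=2.2,fy=2.2))"
```

```text
t 17.82 pos [0.6466 0.157  0.3441] grip 1.0 F [ 0.6  0.3 -0.5]
square cm now-axes [  9.81 -20.99   2.32] turn [ 0.005 -0.001  0.176] | cm final-axes [  5.99 -22.38   2.41]
```

View pics/a3.png

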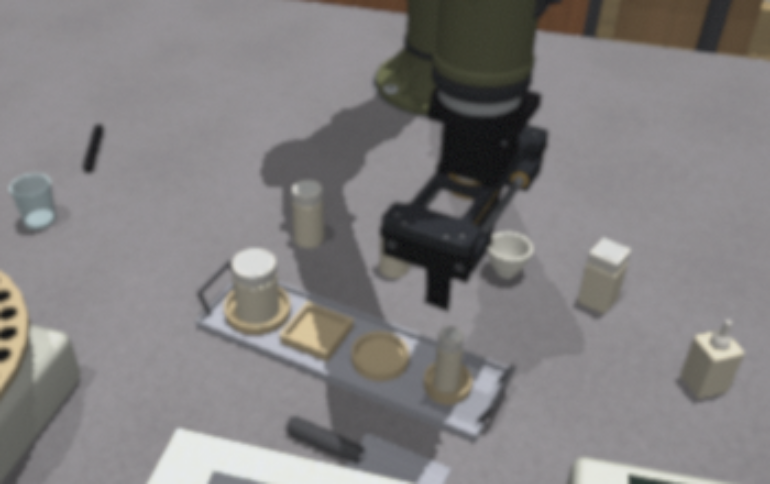

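Large (256,285) and small (448,365) stand upright in their nests. The square bottle is next.

Request:
play_rows(
  targets="0 0 0 0 0 0.175 1;0.6 -2 0 0 0 0 1;1.1 -4 0 0 0 0 1;1.1 -4 0 0 0 0 1;1.1 -4 0 0 0 0 1;1 -4 0.5 0 0 0 1;0.8 -3 1 0 0 0 1;0.2 -1 0.5 0 0 0 1;0 0 0 0 0 0 1;0 0 0 0 0 0 1",
)

```text
time: 19.12
position: [0.4443, 0.2944, 0.3146]
tool_rot: [-2.557, -1.825, 0.019]
ft_force: [0.6, -0.5, 0.8]
grip_width: 1.003
```

```bash
python3 go.py square .218
```

```text
t 19.12 pos [0.4443 0.2944 0.3146] grip 1.003 F [ 0.6 -0.5  0.8]
square cm now-axes [0.26 1.46 9.65] turn [-0.007  0.01   0.027] | cm final-axes [0.21 1.38 9.66]
```

Request:
play_rows(
  targets="0.2 1.3 1.5 -0.007 0.01 0.027 1;0 0 2 0 0 0 1;0 0 2 0 0 0 1;0 0 1 0 0 0 1;0 0 0 0 0 0 1;0 0 0 0 0 0 1",
)

```text
time: 19.88
position: [0.4657, 0.2867, 0.2447]
tool_rot: [-2.595, -1.77, -0.005]
ft_force: [-0.8, -0.2, 0.6]
grip_width: 0.997
```

```bash
python3 go.py square .218;python3 -c "
from bench import ctrl;import cv2
cv2.imwrite('pics/a4.png',cv2.resize(ctrl.get_image('scene')['pixels'][80:300,110:460],None,fx=2.2,fy=2.2))"
```

```text
t 19.88 pos [0.4657 0.2867 0.2447] grip 0.997 F [-0.8 -0.2  0.6]
square cm now-axes [ 0.16 -0.9   2.67] turn [ 0.002 -0.003 -0.016] | cm final-axes [ 0.18 -0.89  2.67]
```

View pics/a4.png

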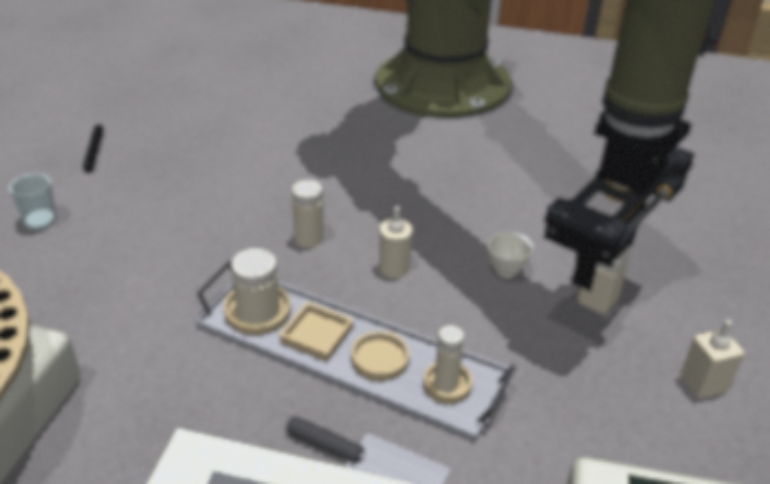

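Request:
play_rows(
  targets="0.1 -0.7 0 0 0 -0.014 1;0 0 0 0 0 0 1;0 0 1.3 0 0 0 1;0 0 1 0 0 0 1;0 0 0 0 0 0 1",
)

```text
time: 20.55
position: [0.4592, 0.2909, 0.2214]
tool_rot: [2.581, 1.79, 0.009]
ft_force: [-0.3, -0.5, 0.4]
grip_width: 1.001
```

```bash
python3 go.py square .218
```

```text
t 20.55 pos [0.4592 0.2909 0.2214] grip 1.001 F [-0.3 -0.5  0.4]
square cm now-axes [ 0.02 -0.14  0.34] turn [ 0.004 -0.004 -0.   ] | cm final-axes [ 0.02 -0.14  0.34]
```

Request:
play_rows(
  targets="0 0 0 0 0 0 -1;0 0 0 0 0 0 -1;0 0 0 0 0 0 -1;0 0 0 0 0 0 -1;0 0 0 0 0 0 -1;0 0 0 0 0 0 -1;0 0 0 0 0 0 -1;0 0 0 0 0 0 -1",
)

```text
time: 21.55
position: [0.4593, 0.2911, 0.2218]
tool_rot: [2.581, 1.79, 0.01]
ft_force: [-0.6, 0.2, -0.2]
grip_width: 0.417
```

```bash
python3 go.py square .218
```

```text
t 21.55 pos [0.4593 0.2911 0.2218] grip 0.417 F [-0.6  0.2 -0.2]
square cm now-axes [-0.01 -0.14  0.38] turn [ 0.004 -0.005 -0.   ] | cm final-axes [-0.01 -0.14  0.38]
```

The square bottle is held at 36.3 mm.

Request:
play_rows(
  targets="0 0 -1.5 0 0 0 -1;0 0 -2.5 0 0 0 -1;0 0 -2.5 0 0 0 -1;0 0 -2.5 0 0 0 -1;0 0 -1.5 0 0 0 -1;0 0 0 0 0 -0.18 -1;0 0 0 0 0 0 -1",
)

```text
time: 22.42
position: [0.4584, 0.291, 0.3342]
tool_rot: [2.404, 2.018, 0.012]
ft_force: [-0.6, -0.5, -1.4]
grip_width: 0.415
```

```bash
python3 go.py nsquare .31
```

```text
t 22.43 pos [0.4584 0.291  0.3342] grip 0.415 F [-0.6 -0.5 -1.4]
nsquare cm now-axes [-25.59  20.78   2.46] turn [ 0.007 -0.004  0.004] | cm final-axes [-25.51  20.89   2.42]
```

Request:
play_rows(
  targets="-1.5 1.2 0 0.006 -0.004 0 -1;-2.8 2.3 0 0 0 0 -1;-3.5 2.8 0 0 0 0 -1;-3.5 2.9 0 0 0 0 -1;-3.5 2.9 0 0 0 0 -1;-3.5 2.9 0 0 0 0 -1;-3 2.5 0 0 0 0 -1;-2 1.7 0.5 0 0 0 -1;-1 0.8 0.5 0 0 0 -1;0 0 0 0 0 0 -1;0 0 0 0 0 0 -1",
)

```text
time: 23.8
position: [0.6122, 0.0106, 0.3206]
tool_rot: [-2.425, -1.988, 0.004]
ft_force: [-0.2, 0.6, -1.2]
grip_width: 0.419
```

```bash
python3 go.py nsquare .2308
```

```text
t 23.8 pos [0.6122 0.0106 0.3206] grip 0.419 F [-0.2  0.6 -1.2]
nsquare cm now-axes [-0.63  0.86  8.98] turn [-0.007 -0.002 -0.019] | cm final-axes [-0.63  0.79  8.98]
```

Request:
play_rows(
  targets="-0.6 0.7 1 -0.007 -0.002 -0.018 -1;0 0 2 0 0 0 -1;0 0 1.5 0 0 0 -1;0 0 1 0 0 0 -1;0 0 0 0 0 0 -1;0 0 0 0 0 0 -1",
)

```text
time: 24.55
position: [0.617, 0.0063, 0.261]
tool_rot: [-2.405, -2.02, 0.001]
ft_force: [-0.4, 0.8, -1.5]
grip_width: 0.42
```

```bash
python3 go.py nsquare .2308
```

```text
t 24.55 pos [0.617  0.0063 0.261 ] grip 0.42 F [-0.4  0.8 -1.5]
nsquare cm now-axes [-0.29  0.24  3.02] turn [-0.001 -0.     0.005] | cm final-axes [-0.29  0.24  3.02]
```

Request:
play_rows(
  targets="-0.3 0.2 0.8 0 0 0 -1;0 0 0.8 0 0 0 -1;0 0 0.8 0 0 0 -1;0 0 0.3 0 0 0 -1;0 0 0 0 0 0 -1;0 0 0 0 0 0 -1",
)

```text
time: 25.3
position: [0.6189, 0.0026, 0.233]
tool_rot: [2.406, 2.02, 0.001]
ft_force: [0.1, -0.6, -1.4]
grip_width: 0.418
```

```bash
python3 go.py nsquare .2308
```

```text
t 25.3 pos [0.6189 0.0026 0.233 ] grip 0.418 F [ 0.1 -0.6 -1.4]
nsquare cm now-axes [ 0.04 -0.02  0.22] turn [ 0.001 -0.     0.004] | cm final-axes [ 0.04 -0.02  0.22]
```

Request:
play_rows(
  targets="0 0 0.2 0 0 0 -1;0 0 0 0 0 0 -1;0 0 0 0 0 0 1;0 0 0 0 0 0 1;0 0 0 0 0 0 1;0 0 0 0 0 0 1;0 0 0 0 0 0 1;0 0 0 0 0 0 1;0 0 -1.5 0 0 0 1;0 0 -3 0 0 0 1;0 0 -3 0 0 0 1;0 0 -3 0 0 0 1;0 0 0 0 0 0 1",
)

```text
time: 26.92
position: [0.6195, 0.0034, 0.3447]
tool_rot: [2.402, 2.019, 0.008]
ft_force: [-0.7, -0.0, 0.5]
grip_width: 1.0
```

```bash
python3 go.py medium .32
```

```text
t 26.93 pos [0.6195 0.0034 0.3447] grip 1.0 F [-0.7 -0.   0.5]
medium cm now-axes [ -9.76 -14.95   2.37] turn [ 0.006 -0.001  0.005] | cm final-axes [ -9.83 -14.89   2.47]
```

Request:
play_rows(
  targets="-1.5 -2.2 0 0 0 0 1;-2.5 -3.8 0 0 0 0 1;-2.5 -3.8 0.5 0 0 0 1;-1.7 -2.6 1 0 0 0 1;-0.8 -1.2 1 0 0 0 1;0 0 0 0 0 0 1;0 0 0 0 0 0 1",
)

```text
time: 27.8
position: [0.4649, -0.0629, 0.3168]
tool_rot: [2.403, 2.02, 0.007]
ft_force: [0.5, 0.7, 0.1]
grip_width: 1.002
```

```bash
python3 go.py medium .22
```

```text
t 27.8 pos [ 0.4649 -0.0629  0.3168] grip 1.002 F [0.5 0.7 0.1]
medium cm now-axes [-0.58 -0.9   9.68] turn [ 0.005 -0.002  0.005] | cm final-axes [-0.57 -0.85  9.68]
```

Request:
play_rows(
  targets="-0.5 -0.8 1 0.005 0 0.005 1;0 0 2 0 0 0 1;0 0 2 0 0 0 1;0 0 1.5 0 0 0 1;0 0 0 0 0 0 1;0 0 0 0 0 0 1",
)

```text
time: 28.55
position: [0.4571, -0.0653, 0.2492]
tool_rot: [-2.405, -2.017, -0.004]
ft_force: [-0.1, 0.4, 0.5]
grip_width: 0.995
```

```bash
python3 go.py medium .22
```

```text
t 28.55 pos [ 0.4571 -0.0653  0.2492] grip 0.995 F [-0.1  0.4  0.5]
medium cm now-axes [-0.21 -0.13  2.92] turn [-0.    -0.004  0.003] | cm final-axes [-0.19 -0.13  2.92]
```

Request:
play_rows(
  targets="-0.2 -0.1 1.5 0 0 0 1;0 0 1.3 0 0 0 1;0 0 0 0 0 0 1;0 0 0 0 0 0 -1;0 0 0 0 0 0 -1;0 0 0 0 0 0 -1;0 0 0 0 0 0 -1;0 0 0 0 0 0 -1;0 0 0 0 0 0 -1;0 0 0 0 0 0 -1;0 0 0 0 0 0 -1",
)

```text
time: 29.92
position: [0.4565, -0.0673, 0.2208]
tool_rot: [2.407, 2.019, 0.007]
ft_force: [0.6, -0.1, -0.3]
grip_width: 0.433
```

```bash
python3 go.py medium .22
```

```text
t 29.93 pos [ 0.4565 -0.0673  0.2208] grip 0.433 F [ 0.6 -0.1 -0.3]
medium cm now-axes [ 0.01 -0.11  0.08] turn [ 0.003 -0.003  0.003] | cm final-axes [ 0.01 -0.11  0.08]
```

The medium bottle is held at 37.7 mm.

Request:
play_rows(
  targets="0 0 -1.5 0 0 0 -1;0 0 -2.5 0 0 0 -1;0 0 -2.5 0 0 0 -1;0 0 -2.5 0 0 0 -1;0 0 -2.5 0 0 0 -1;0 0 -0.8 0 0 0 -1;0 0 0 0 0 0 -1",
)

```text
time: 30.8
position: [0.456, -0.0668, 0.3521]
tool_rot: [2.403, 2.019, 0.009]
ft_force: [-0.3, 0.1, -0.8]
grip_width: 0.431
```

```bash
python3 go.py nmedium .33
```

```text
t 30.8 pos [ 0.456  -0.0668  0.3521] grip 0.431 F [-0.3  0.1 -0.8]
nmedium cm now-axes [17.43 14.79  2.34] turn [ 0.006 -0.003  0.005] | cm final-axes [17.51 14.72  2.21]
```

Request:
play_rows(
  targets="1 0.8 0 0.005 0 0.005 -1;2.2 1.8 0 0 0 0 -1;3 2.5 0 0 0 0 -1;3.5 3 0 0 0 0 -1;3 2.5 0 0 0 0 -1;2.5 2 0 0 0 0 -1;1.5 1.4 0.5 0 0 0 -1;0.6 0.5 0.5 0 0 0 -1;0 0 0 0 0 0 -1;0 0 0 0 0 0 -1",
)

```text
time: 32.05
position: [0.6308, 0.0793, 0.3289]
tool_rot: [-2.403, -2.001, 0.019]
ft_force: [-0.1, 0.2, -0.8]
grip_width: 0.433
```

```bash
python3 go.py nmedium .2298
```

```text
t 32.05 pos [0.6308 0.0793 0.3289] grip 0.433 F [-0.1  0.2 -0.8]
nmedium cm now-axes [0.03 0.28 9.91] turn [-0.019 -0.    -0.004] | cm final-axes [0.04 0.09 9.91]
```

Request:
play_rows(
  targets="0 0.2 1.5 -0.018 0 -0.004 -1;0 0 2 0 0 0 -1;0 0 2 0 0 0 -1;0 0 1 0 0 0 -1;0 0 0 0 0 0 -1;0 0 0 0 0 0 -1",
)

```text
time: 32.8
position: [0.6315, 0.0762, 0.2615]
tool_rot: [2.413, 2.01, -0.003]
ft_force: [0.1, -0.0, -0.5]
grip_width: 0.432
```

```bash
python3 go.py nmedium .2298;python3 -c "
from bench import ctrl;import cv2
cv2.imwrite('pics/a5.png',cv2.resize(ctrl.get_image('scene')['pixels'][80:300,110:460],None,fx=2.2,fy=2.2))"
```

```text
t 32.8 pos [0.6315 0.0762 0.2615] grip 0.432 F [ 0.1 -0.  -0.5]
nmedium cm now-axes [ 0.34 -0.03  3.17] turn [-0.     0.002 -0.004] | cm final-axes [ 0.33 -0.03  3.17]
```

View pics/a5.png

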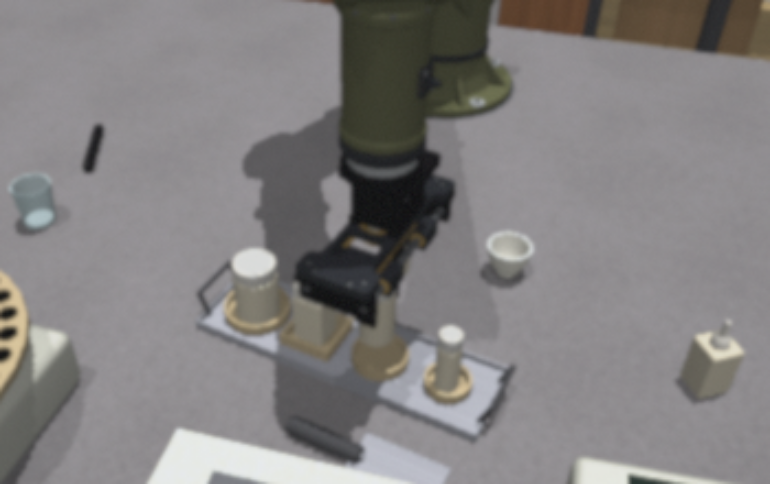

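The medium bottle hangs over its nest at (380,355). The square bottle stands in its nest at (315,325), and the other two are still upright.

Request:
play_rows(
  targets="0.3 0 1 0 0 0 -1;0 0 1 0 0 0 -1;0 0 0.7 0 0 0 -1;0 0 0.3 0 0 0 -1;0 0 0 0 0 0 -1;0 0 0 0 0 0 -1",
)

```text
time: 33.6
position: [0.6325, 0.0796, 0.2302]
tool_rot: [2.412, 2.01, -0.001]
ft_force: [-0.3, -0.9, -1.0]
grip_width: 0.439
```

```bash
python3 go.py nmedium .2298
```

```text
t 33.6 pos [0.6325 0.0796 0.2302] grip 0.439 F [-0.3 -0.9 -1. ]
nmedium cm now-axes [-0.02 -0.06  0.04] turn [ 0.001  0.002 -0.003] | cm final-axes [-0.02 -0.06  0.04]
```

After release I'll rise well above the bottles and move off towards the base, to the right.

Request:
play_rows(
  targets="0 0 0 0 0 0 1;0 0 0 0 0 0 1;0 0 0 0 0 0 1;0 0 0 0 0 0 1;0 0 0 0 0 0 1;0 0 0 0 0 0 1;0 0 -1.5 0 0 0 1;0 0 -3 0 0 0 1;0 0 -4 0 0 0 1;0 0 -4 0 0 0 1;0 0 -2 0 0 0 1;-4 -2 0 0 0 0 1;-5 -2 0 0 0 0 1;-5 -2 0 0 0 0 1;-5 -2 0 0 0 0 1;-5 -2 0 0 0 0 1;-5 -2 0 0 0 0 1;-4 -1 0 0 0 0 1;0 0 0 0 0 0 1;0 0 0 0 0 0 1",
)

```text
time: 36.1
position: [0.441, -0.2255, 0.3948]
tool_rot: [2.393, 2.008, 0.018]
ft_force: [0.9, -0.8, -0.1]
grip_width: 1.0
```

Run:
```python
from bench import ctrl
import cv2,numpy as np
print(ctrl.get_state()["position"],ctrl.get_state()["time"])
for n in("scene","top"):
    d=ctrl.get_image(n); np.savez(f"{n}1.npz",**d)
    c=d["pixels"][130:300,90:460] if n=="scene" else d["pixels"][140:240,100:400]
    cv2.imwrite(f"pics/{n}1.png",cv2.resize(c,None,fx=2.1 if n=="scene" else 2.6,fy=2.1 if n=="scene" else 2.6,interpolation=cv2.INTER_CUBIC))
```

```text
[ 0.44099695 -0.22552885  0.39476666] 36.1
```

View pics/scene1.png

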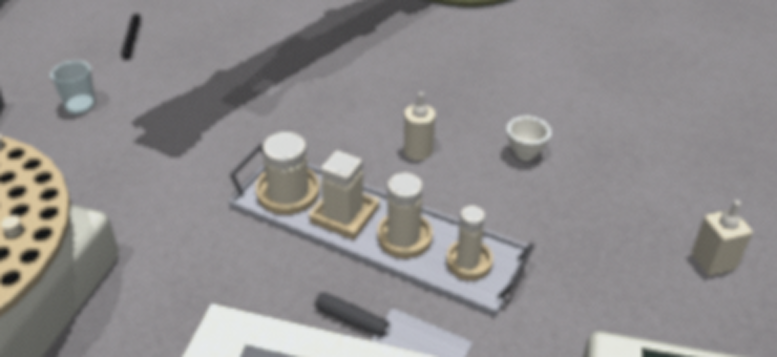

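View pics/top1.png

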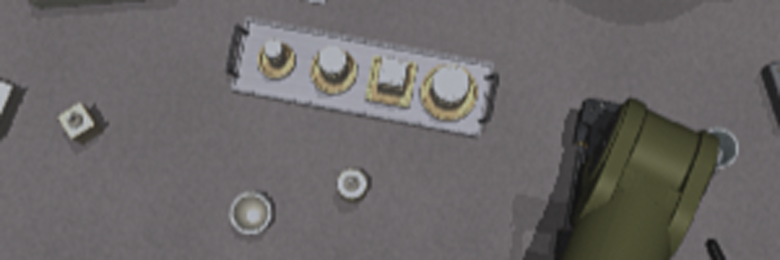

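Scene view: large (285,170), square (342,195), medium (404,215) and small (470,240) stand in their nests, and both droppers are in place. I'll check the cap positions numerically.

Run:
```python
import numpy as np,cv2
from h import *
T=dict(large=(.605,-.073,.081),medium=(.6318,.0795,.089),square=(.6188,.003,.085),small=(.6458,.156,.083),rdrop=(.4765,.0507,.062),sqdrop=(.5535,.4068,.06))
for f in("top1","scene1","top0","scene0"):
  d=np.load(f+".npz");im=cv2.resize(d["pixels"],None,fx=4,fy=4,interpolation=cv2.INTER_CUBIC).astype(int)
  sat=im.max(2)-im.min(2)
  n_,l,st,c=cv2.connectedComponentsWithStats(((im.min(2)>(165 if 'scene' in f else 150))&(sat<(25 if 'scene' in f else 40))).astype(np.uint8))
  for n,(x,y,z) in T.items():
    if '0' in f and 'drop' not in n or ('scene' in f and 'drop' in n): continue
    p=d["R"]@[x,y,z]+d["t"];u=d["intrinsics"]@p;u=u[:2]/u[2]*4
    w=l[int(u[1])-12:int(u[1])+12,int(u[0])-12:int(u[0])+12];w=w[w>0]
    if len(w)==0: print(f,n,"none");continue
    k=np.bincount(w).argmax(); cn=max(cv2.findContours((l==k).astype(np.uint8),0,2)[0],key=cv2.contourArea)
    W=np.array([ray(d,(q[0]+.5)/4-.5,z)[:2] for q in cn],np.float32);r=cv2.minAreaRect(W)
    print(f,n,"off mm",((np.array(r[0])-[x,y])*1000).round(1),"size",(np.array(r[1])*1000).round(1))
```

```text
top1 large off mm [  5.4 110.6] size [316.1  89.6]
top1 medium off mm [-23.  -42.1] size [314.5  89.1]
top1 square off mm [-9.2 34.5] size [315.3  89.4]
top1 small off mm [ -35.8 -118.5] size [315.7  89.5]
top1 rdrop off mm [ 0.2 -0.3] size [33.4 34.8]
top1 sqdrop off mm [0.2 0.2] size [33.4 32.5]
scene1 large off mm [-0.2  1.1] size [50.2 48.8]
scene1 medium off mm [-0.2 -0. ] size [37.2 37.2]
scene1 square off mm [-0.7 -0.5] size [35.5 37.1]
scene1 small off mm [0.  0.1] size [25.4 25.1]
top0 rdrop off mm [-0.2 -0.7] size [32.5 34. ]
top0 sqdrop off mm [0.1 0.1] size [32.2 32.1]
```

```bash
python3 -c "
from bench import ctrl
print(ctrl.get_state()['time'],ctrl.close_job())"
```

```text
the job is handed in; nothing more can be done
36.2 None
```

All four sample bottles are standing upright in their own nests, and I handed the job in at 36.2 s of the 106 s allowed. I moved them one at a time, in the order large, small, square, medium, then released each and pulled the arm clear.

- **Bottles:** in the last scene view, every cap is within about 1.2 mm of its nest centre, taking its top at the height for standing on the nest floor. The cap sizes measured at that height match the bottles.
- **Droppers:** in the top view, both are within 1 mm of where they started and still upright.
- **Check that failed:** the top-view cap measurement gave no usable result for the four bottles, because the cap mask merged with the bright tray. The numbers for the bottles therefore rest on the scene camera alone. By eye, the top picture agrees with it.
- **Camera disagreement:** the first measurements from the two cameras differed by up to about 4 mm, so I used their average.

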